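Set out the amber samples in their spill dishes, weakest first

ROBOT

A 6-joint arm with a two-finger parallel gripper is mounted at the origin on the work surface. World frame = base frame: x ahead of the robot, y to its left, z up, the work surface at z = 0. Lengths are in mm, angles in degrees, forces in N, time in s.
With the tool pointing down it reaches from about 300 to 850 mm from the base axis. Payload 4.2 kg.
Tool frame: the origin (TCP) lies midway between the tips of the shut fingers; the grasp point (between the pads) lies 19 mm behind it (env.grip_point_offset is the distance from the TCP to the grasp point, in mm); z points along the fingers, x is the direction in which the jaws open and shut, and the axes are right-handed (so a half turn about z gives the same grasp; the last joint's range is limited). The gripper opens to 91 mm and grips with 3 to 60 N. Pads are 32 mm wide; open, the fingers measure 118 mm over their backs; the gripper's body (76 mm by 178 mm) begins 60 mm behind the grasp point.
Start: joints at [61.994, 18.312, 89.639, -0, 72.044, -1.146], TCP at [259.799, 512.979, 213.976] pointing down, gripper open.
Joint ranges: [-177.97, 177.97], [-48.28, 115.42], [12.27, 149.76], [-77.06, 257.06], [2.81, 150.46], [-146.56, 146.56]. Speed limits (degrees/s): [147.25, 147.25, 180, 180, 180, 180].

INTERFACE

Orientations are given as [roll, pitch, yaw] about the fixed x, y, z axes, in that order (R = Rz(yaw) Ry(pitch) Rx(roll)).
In Python, from workcell import env gives the robot as it stands.
- The arm moves only by the shell command python3 -m pendant 'ROWS' [FORCE]. ROWS is JSON, a list of rows, each an object with "xyz": the shift along the tool's x, y, z in m, a list of three; "roll": the turn about the tool's z in degrees; "jaw": the closure, from 0 (fully open) to 1 (shut). A call has exactly 8 rows; each row is the pose to reach, as a shift and turn from the pose commanded when the call began, along the tool's axes at that moment; what a row does not reach only later rows make up. A row lasts 1/8 s, in which the tool goes at most 62.5 mm and 10.7 degrees, less where a joint would pass 70% of its speed; a pose out of reach is approached as far as the arm can. A call with a gripper value outside its range is refused whole. The fingers move at their own pace and stop on an object; FORCE is the grip in N (left out, the last holds). Time passes only in rows, so rows that repeat a pose let the fingers close, or fill a call up. It gives the time, the measured TCP pose, the force and the opening at its end, in the units of the state.
- env.state(): the state, without advancing time (a new reading comes with each control period).
- env.grab_frame(name): name is "scene" or "side" or "wrist"; returns (picture, depth): 480x640x3 uint8, blue, green, red; 480x640 float32, mm along the optical axis (not along the pixel's ray), 0 where there is no reading.
- env.camera_params(name): a dict with "camera_matrix" (3x3 intrinsics, pixels), "cam_to_world" (4x4, takes a point from camera to world coordinates); the wrist camera has in their place "hand_eye" (4x4, takes a point from camera to tool coordinates, whose origin is the TCP and whose axes are the tool frame's). Camera axes: x right, y up, looking along -z (the intrinsics and any distortion apply to the point x, -y, -z); pixel columns grow to the right and rows downward; lengths in mm; the calibration is good to about 2 mm. A picture is of the moment at which its call begins: read the wrist's pose just before it. camera_params takes no time and is no camera call.
- env.job_done(): hands the job in, once; it reports no verdict.
The state is a dict: "time_s": time; "qpos": joint angles; "qvel": joint speeds; "effort": joint torques, N m; "ee_pos": TCP position; "ee_rot": TCP orientation; "force": force on the tool from outside, world axes, zero at the start; "torque": the same for the moment, N m; "gripper_width": finger opening in mm.
Only numpy, scipy, OpenCV 4.12 (cv2) and the standard library are available. Lean on these libraries where they do the work, as an engineer would, in place of code of your own. Each camera call takes 0.05 s, during which the arm holds its last target. There are 200 camera calls.

TASK

Stand each of the four amber (brown) sample jars upright and flat on the floor of the spill dish that has the colour of its cap, one after another in order of rising strength: green first, then blue, then yellow, red last. Set the jars down without dropping them or tipping them over, and leave the two white powder jars, which also have a blue and a red cap, where they stand.

Things in the scene. Friction and masses are not known exactly. Their poses are not given: they have to be found in the camera images.
- jar_green: Amber (dark brown) glass sample jar with a green cap, standing loose on the bench: 50 mm in diameter, straight-sided from the bottom to 56 mm up, then a shoulder narrowing to a green screw cap 38 mm in diameter that covers 62 to 80 mm; 80 mm tall overall; 0.12 to 0.26 kg. Origin at the centre of its underside, z up along its axis. Round: its yaw means nothing.
- dish_green: Round shallow green spill dish with a white floor, fixed to the bench: outside diameter 84 mm, 18 mm high, wall 4 mm (inside diameter 76 mm), floor 4 mm above the bench. Origin at the centre of its underside, on the bench, z up.
- jar_blue: Amber (dark brown) glass sample jar with a blue cap, standing loose on the bench: 50 mm in diameter, straight-sided from the bottom to 56 mm up, then a shoulder narrowing to a blue screw cap 38 mm in diameter that covers 62 to 80 mm; 80 mm tall overall; 0.12 to 0.26 kg. Origin at the centre of its underside, z up along its axis. Round: its yaw means nothing.
- dish_blue: Round shallow blue spill dish with a white floor, fixed to the bench: outside diameter 84 mm, 18 mm high, wall 4 mm (inside diameter 76 mm), floor 4 mm above the bench. Origin at the centre of its underside, on the bench, z up.
- jar_yellow: Amber (dark brown) glass sample jar with a yellow cap, standing loose on the bench: 50 mm in diameter, straight-sided from the bottom to 56 mm up, then a shoulder narrowing to a yellow screw cap 38 mm in diameter that covers 62 to 80 mm; 80 mm tall overall; 0.12 to 0.26 kg. Origin at the centre of its underside, z up along its axis. Round: its yaw means nothing.
- dish_yellow: Round shallow yellow spill dish with a white floor, fixed to the bench: outside diameter 84 mm, 18 mm high, wall 4 mm (inside diameter 76 mm), floor 4 mm above the bench. Origin at the centre of its underside, on the bench, z up.
- jar_red: Amber (dark brown) glass sample jar with a red cap, standing loose on the bench: 50 mm in diameter, straight-sided from the bottom to 56 mm up, then a shoulder narrowing to a red screw cap 38 mm in diameter that covers 62 to 80 mm; 80 mm tall overall; 0.12 to 0.26 kg. Origin at the centre of its underside, z up along its axis. Round: its yaw means nothing.
- dish_red: Round shallow red spill dish with a white floor, fixed to the bench: outside diameter 84 mm, 18 mm high, wall 4 mm (inside diameter 76 mm), floor 4 mm above the bench. Origin at the centre of its underside, on the bench, z up.
- powder_jar_blue: Jar of the same shape with a blue cap but an off-white body (clear glass full of white powder), standing loose; not to be moved: 50 mm in diameter, straight-sided from the bottom to 56 mm up, then a shoulder narrowing to a blue screw cap 38 mm in diameter that covers 62 to 80 mm; 80 mm tall overall. Origin at the centre of its underside, z up.
- powder_jar_red: Jar of the same shape with a red cap but an off-white body (clear glass full of white powder), standing loose; not to be moved: 50 mm in diameter, straight-sided from the bottom to 56 mm up, then a shoulder narrowing to a red screw cap 38 mm in diameter that covers 62 to 80 mm; 80 mm tall overall. Origin at the centre of its underside, z up.
There are look-alikes about, which are no part of the job. Leave any purple look-alike of the jar_green alone.

How it is judged (in metres and radians):
On the way, in this order (a step that is already met when the one before it is completed fails the run):
1. the amber jar with the green cap stands released in the green dish (horizontal distance between jar_green and dish_green below 0.015 m and z of jar_green in the frame of dish_green below 0.008 m and angle between jar_green's own z axis and vertical below 0.08 rad and linear speed of jar_green below 0.02 m/s and contact force between jar_green and the fingers below 0.05 N), for 0.2 s.
2. the amber jar with the blue cap stands released in the blue dish (horizontal distance between jar_blue and dish_blue below 0.015 m and z of jar_blue in the frame of dish_blue below 0.008 m and angle between jar_blue's own z axis and vertical below 0.08 rad and linear speed of jar_blue below 0.02 m/s and contact force between jar_blue and the fingers below 0.05 N), for 0.2 s.
3. the amber jar with the yellow cap stands released in the yellow dish (horizontal distance between jar_yellow and dish_yellow below 0.015 m and z of jar_yellow in the frame of dish_yellow below 0.008 m and angle between jar_yellow's own z axis and vertical below 0.08 rad and linear speed of jar_yellow below 0.02 m/s and contact force between jar_yellow and the fingers below 0.05 N), for 0.2 s.
4. the amber jar with the red cap stands released in the red dish (horizontal distance between jar_red and dish_red below 0.015 m and z of jar_red in the frame of dish_red below 0.008 m and angle between jar_red's own z axis and vertical below 0.08 rad and linear speed of jar_red below 0.02 m/s and contact force between jar_red and the fingers below 0.05 N), for 0.2 s.
At the end, for the whole second after the job is handed in: Each amber jar stands in the dish of its cap's colour: within 15 mm of its centre, underside under 8 mm above the dish's underside (floor at 4 mm), upright within 0.08 rad, under 0.02 m/s, released; both powder jars upright (0.08 rad) within 30 mm of their start (all of step 1 and all of step 2 and all of step 3 and all of step 4 and distance of each of powder_jar_blue, powder_jar_red from where it was at the start of the episode below 0.03 m and angle between each of powder_jar_blue, powder_jar_red's own z axis and vertical below 0.08 rad); the robot touches nothing.
It fails at once if an amber jar is let go with its underside more than 30 mm above the bench (dropped) ((height (world z) of jar_green above 0.03 m and contact force between jar_green and the fingers below 0.02 N) or (height (world z) of jar_blue above 0.03 m and contact force between jar_blue and the fingers below 0.02 N) or (height (world z) of jar_yellow above 0.03 m and contact force between jar_yellow and the fingers below 0.02 N) or (height (world z) of jar_red above 0.03 m and contact force between jar_red and the fingers below 0.02 N)).
It fails at once if an amber jar is tipped by more than 0.7 rad (angle between any of jar_green, jar_blue, jar_yellow, jar_red's own z axis and vertical above 0.7 rad).
It fails at once if a white powder jar is moved by more than 30 mm or tipped by more than 0.5 rad (distance of any of powder_jar_blue, powder_jar_red from where it was at the start of the episode above 0.03 m or angle between any of powder_jar_blue, powder_jar_red's own z axis and vertical above 0.5 rad).
It also fails if it takes over 109 s, if anything falls off the work surface, if the arm or the gripper's body presses on something with over 40 N, if the wrist force passes 120 N, or if a joint passes its speed limit or range.

## Working session

There is one attempt and no reset: what is moved stays moved. The work goes in short steps, Python scripts to look and compute and a shell command to move; the robot and the scene stay as the last step left them, time stands still between calls to the robot, and variables do not carry over. Pictures are saved under pics/ and viewed, about 12 in all and at most 16, crops included, and the job is handed in when it is done.

```bash
mkdir -p pics; cat > h.py <<'E'
import numpy as np, cv2
from workcell import env
from scipy.spatial.transform import Rotation as R
def tool():
    s=env.state(); T=np.eye(4); T[:3,:3]=R.from_euler('xyz',s['ee_rot'],degrees=True).as_matrix(); T[:3,3]=s['ee_pos']; return T
def look(n):
    T=tool(); im,d=env.grab_frame(n); p=env.camera_params(n)
    M=p['cam_to_world'] if 'cam_to_world' in p else T@np.array(p['hand_eye'])
    K=np.array(p['camera_matrix']); v,u=np.mgrid[:480,:640]; 
    P=np.stack([(u-K[0,2])/K[0,0]*d,-(v-K[1,2])/K[1,1]*d,-d],-1)@np.array(M)[:3,:3].T+np.array(M)[:3,3]
    P[d<=0]=np.nan
    return im,d,P
E
python3 - <<'E'
from h import *
print(env.state(), env.grip_point_offset)
ims=[]
for n in ['scene','side']:
    im,d,P=look(n); cv2.imwrite(f'pics/{n}.png',im); np.save(n+'.npy',P); print(n,env.camera_params(n), (d>0).mean())
E
```

```text
{'time_s': 0.0, 'qpos': array([ 6.19945679e+01,  1.83512082e+01,  8.97065095e+01, -6.27163989e-04,
        7.20421061e+01, -1.14742949e+00]), 'qvel': array([-0.03679833, -0.01454399, -0.05568161,  0.04287359, -0.11195338,
        0.04791583]), 'effort': array([-3.02146284e-03, -4.12463164e+01, -2.31969881e+01,  7.25887902e-02,
        4.57312376e-02, -1.30192702e-04]), 'ee_pos': array([259.55624455, 512.52648531, 213.12390499]), 'ee_rot': array([-1.79998597e+02,  9.98157405e-02,  6.31421925e+01]), 'force': array([-0.56855278,  0.0202667 ,  1.08434546]), 'torque': array([-0.04544935,  0.03226006,  0.00147143]), 'gripper_width': 91.07406543140927} 18.8
scene {'camera_matrix': array([[449.74296197,   0.        , 317.97064784],
       [  0.        , 449.74296197, 233.45820093],
       [  0.        ,   0.        ,   1.        ]]), 'cam_to_world': array([[-8.70394384e-01, -3.63860585e-01,  3.31691258e-01,
         8.84014796e+02],
       [ 4.92126873e-01, -6.63454279e-01,  5.63595210e-01,
         5.98888524e+02],
       [ 1.49919016e-02,  6.53784288e-01,  7.56532450e-01,
         8.42966011e+02],
       [ 0.00000000e+00,  0.00000000e+00,  0.00000000e+00,
         1.00000000e+00]])} 0.9961100260416667
side {'camera_matrix': array([[492.88662137,   0.        , 317.14545223],
       [  0.        , 492.88662137, 245.41591589],
       [  0.        ,   0.        ,   1.        ]]), 'cam_to_world': array([[ 9.86603471e-01,  1.26383409e-01, -1.03154374e-01,
         4.22366544e+02],
       [-1.61693169e-01,  6.73634453e-01, -7.21160136e-01,
        -6.70438914e+02],
       [-2.16543365e-02,  7.28178451e-01,  6.85045424e-01,
         6.80088537e+02],
       [ 0.00000000e+00,  0.00000000e+00,  0.00000000e+00,
         1.00000000e+00]])} 0.995927734375
```

View pics/scene.png

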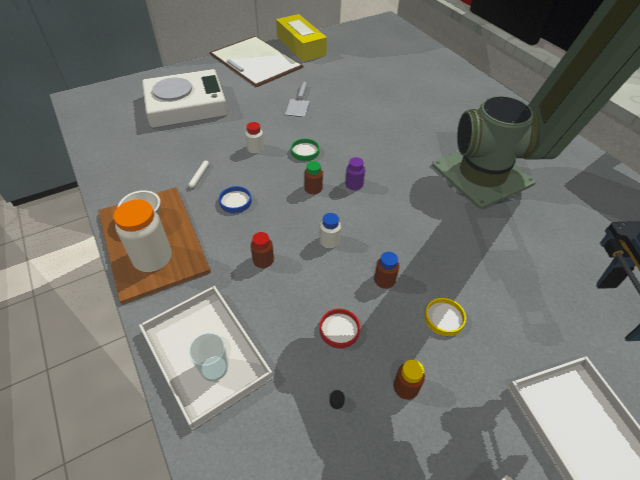

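View pics/side.png

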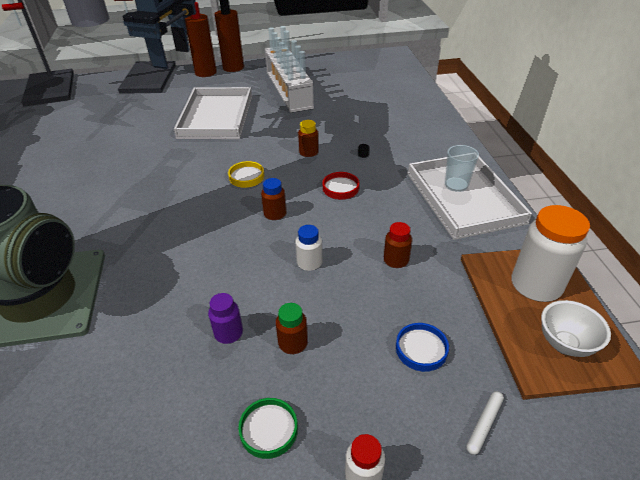

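The scene view shows these jar caps: green (313,167), blue (389,260), yellow (412,370), red (262,240), and the white-bodied jars blue (330,220), red (253,127). Dishes are green (305,149), blue (236,200), red (340,328) and yellow (445,316). The purple look-alike is at (355,173).

```bash
cat > m.py <<'E'
from h import *
from scipy.optimize import least_squares
S={'scene':{'jg':(313,167),'jb':(389,260),'jy':(412,370),'jr':(262,240),'wb':(330,220),'wr':(253,128),'pu':(356,163),'dg':(305,149),'db':(236,200),'dy':(445,316),'dr':(340,328)},
'side':{'jg':(291,313),'jb':(273,187),'jy':(308,127),'jr':(400,230),'wb':(308,234),'wr':(366,448),'pu':(222,302),'dg':(269,428),'db':(422,346),'dy':(246,174),'dr':(341,185)}}
def circ(X,r=None):
    c=X.mean(0)
    f=lambda p: np.hypot(*(X-p[:2]).T)-p[2]
    s=least_squares(f,[*c,r],loss='soft_l1',f_scale=2); return s.x.round(1)
for n in S:
    P=np.load(n+'.npy'); 
    for k,(u,v) in S[n].items():
        c=P[v,u]; A=P[max(0,v-45):v+45,max(0,u-45):u+45].reshape(-1,3); r=np.hypot(*(A-c)[:,:2].T)
        if k[0]=='d':
            B=A[(r<50)&(A[:,2]>13)&(A[:,2]<24)]; print(n,k,c.round(),len(B),circ(B[:,:2],40), B[:,2].max().round(1))
        else:
            t=np.nanmax(A[r<22,2]); B=A[(r<30)&(A[:,2]>76)&(A[:,2]<90)]; print(n,k,c.round(),len(B),circ(B[:,:2],15)[:2], ((B.min(0)+B.max(0))/2)[:2].round(1), t.round(1))
E
python3 m.py
```

```text
scene jg [ 448. -176.   76.] 118 [ 447.7 -177.7] [ 447.7 -178.6] 83.5
scene jb [454. 170.  81.] 201 [451.9 164.7] [451.5 163.8] 84.7
scene jy [561. 391.  79.] 338 [559.8 390.6] [559.4 390.6] 83.3
scene jr [668. -11.  81.] 183 [669.6 -19.6] [669.  -20.6] 83.9
scene wb [505.   8.  79.] 161 [503.2   4.3] [502.8   3.4] 83.6
scene wr [ 518. -395.   81.] 88 [ 514.5 -406.9] [ 513.4 -407.3] 83.3
scene pu [ 344. -132.   81.] 118 [ 341.9 -137.7] [ 341.3 -137.7] 83.9
scene dg [ 388. -329.    5.] 126 [ 394.1 -324.1   39.6] 21.8
scene db [ 648. -231.    3.] 178 [ 652.1 -229.3   39.7] 20.8
scene dy [392. 307.   3.] 283 [398.8 309.5  39.8] 22.0
scene dr [604. 223.   3.] 277 [608.5 224.5  39.7] 21.7
side jg [ 448. -182.   80.] 390 [ 446.9 -181.3] [ 447.3 -180.9] 83.1
side jb [452. 148.  81.] 166 [451.  159.7] [451.2 160.2] 83.6
side jy [558. 373.  80.] 112 [559.3 385.6] [559.7 385.9] 83.9
side jr [668. -27.  81.] 246 [668.7 -23.5] [669.2 -22.2] 83.5
side wb [501.  -6.  81.] 248 [5.025e+02 4.000e-01] [502.5   1. ] 83.8
side wr [ 513. -410.   80.] 739 [ 513.  -411.2] [ 513.1 -410.2] 83.5
side pu [ 343. -142.   81.] 367 [ 341.4 -141.2] [ 341.5 -139.2] 83.9
side dg [ 394. -325.    5.] 633 [ 393.5 -326.6   39.7] 21.6
side db [ 654. -228.    5.] 487 [ 651.3 -232.2   39.7] 21.7
side dy [398. 317.   4.] 217 [398.5 307.   39.6] 21.9
side dr [610. 227.   7.] 252 [608.4 221.6  39.9] 22.5
```

```bash
python3 -m pendant '[{"xyz":[-0.03,0.027,0],"roll":7,"jaw":0},{"xyz":[-0.07,0.063,0],"roll":16,"jaw":0},{"xyz":[-0.114,0.103,0],"roll":26,"jaw":0},{"xyz":[-0.158,0.142,0],"roll":36,"jaw":0},{"xyz":[-0.202,0.182,0],"roll":46,"jaw":0},{"xyz":[-0.246,0.222,0],"roll":56,"jaw":0},{"xyz":[-0.28,0.252,0],"roll":63.1,"jaw":0},{"xyz":[-0.28,0.252,0],"roll":63.1,"jaw":0}]' 30
```

```text
time_s: 1.1
ee_pos: [358.2, 147.0, 213.8]
ee_rot: [180.0, 0.0, -0.3]
force: [-0.6, 0.6, -1.2]
gripper_width: 91.3
```

```bash
python3 -m pendant '[{"xyz":[0.01,0.035,0.005],"roll":0,"jaw":0},{"xyz":[0.025,0.09,0.01],"roll":0,"jaw":0},{"xyz":[0.04,0.145,0.02],"roll":0,"jaw":0},{"xyz":[0.056,0.2,0.03],"roll":0,"jaw":0},{"xyz":[0.072,0.255,0.04],"roll":0,"jaw":0},{"xyz":[0.085,0.3,0.045],"roll":0,"jaw":0},{"xyz":[0.091,0.326,0.045],"roll":0,"jaw":0},{"xyz":[0.091,0.326,0.045],"roll":0,"jaw":0}]'
cat >> h.py <<'E'
def cap(x,y,top=80,n='wrist',save=None):
    im,d,P=look(n)
    if save: cv2.imwrite(save,im)
    r=np.hypot(P[...,0]-x,P[...,1]-y); m=(r<28)&(P[...,2]>top-5)&(P[...,2]<top+8)
    B=P[m]; c,rad=cv2.minEnclosingCircle(B[:,:2].astype(np.float32)); 
    print('n',len(B),'mid',((B[:,:2].min(0)+B[:,:2].max(0))/2).round(1),'mean',B.mean(0).round(1),'circ',np.round(c,1),round(rad,1),'col',im[m].mean(0).round(), 'tcp',env.state()['ee_pos'].round(1))
E
python3 - <<'E'
from h import *
cap(447.5,-179.5,save='pics/w1.png')
E
```

```text
time_s: 2.1
ee_pos: [450.2, -176.9, 168.3]
ee_rot: [-180.0, 0.0, -0.0]
force: [-1.0, 0.4, -0.8]
gripper_width: 91.6
n 1970 mid [ 447.1 -177.6] mean [ 447.1 -177.    80.4] circ [ 447.  -177.8] 19.0 col [113. 203.  85.] tcp [ 449.6 -175.8  168.4]
```

View pics/w1.png

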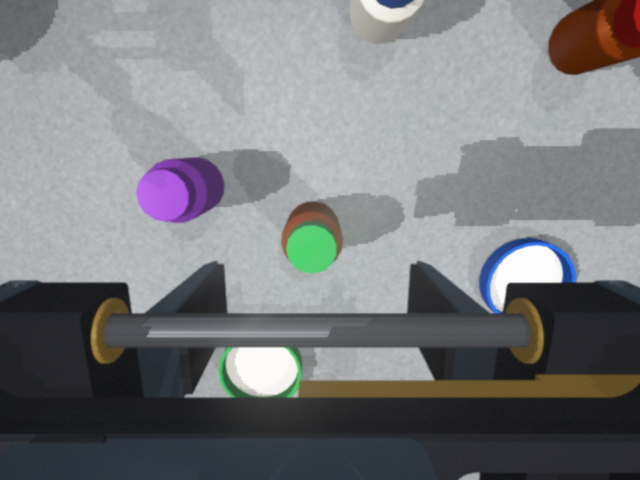

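The wrist view has the green cap at (312,248), centred between the jaws within a few mm. I'm descending and gripping.

```bash
python3 -m pendant '[{"xyz":[-0.002,0.002,0.03],"roll":0,"jaw":0},{"xyz":[-0.002,0.002,0.07],"roll":0,"jaw":0},{"xyz":[-0.002,0.002,0.11],"roll":0,"jaw":0},{"xyz":[-0.002,0.002,0.135],"roll":0,"jaw":0},{"xyz":[-0.002,0.002,0.144],"roll":0,"jaw":0},{"xyz":[-0.002,0.002,0.144],"roll":0,"jaw":0.2},{"xyz":[-0.002,0.002,0.144],"roll":0,"jaw":0.4},{"xyz":[-0.002,0.002,0.144],"roll":0,"jaw":0.6}]' 25
```

```text
time_s: 3.15
ee_pos: [448.0, -178.8, 25.9]
ee_rot: [180.0, -0.1, 0.0]
force: [-0.7, 0.2, -0.7]
gripper_width: 64.2
```

```bash
python3 -m pendant '[{"xyz":[0,0,0],"roll":0,"jaw":0.7},{"xyz":[0,0,0],"roll":0,"jaw":0.8},{"xyz":[0,0,0],"roll":0,"jaw":0.8},{"xyz":[0,0,0],"roll":0,"jaw":0.8},{"xyz":[0,0,-0.01],"roll":0,"jaw":0.8},{"xyz":[0,0,-0.03],"roll":0,"jaw":0.8},{"xyz":[0,0,-0.06],"roll":0,"jaw":0.8},{"xyz":[0,0,-0.08],"roll":0,"jaw":0.8}]' 25
```

```text
time_s: 4.15
ee_pos: [447.8, -178.7, 106.3]
ee_rot: [180.0, -0.1, 0.0]
force: [0.1, 0.2, -2.2]
gripper_width: 49.0
```

```bash
python3 -m pendant '[{"xyz":[-0.01,0.028,0],"roll":0,"jaw":0.8},{"xyz":[-0.028,0.075,0],"roll":0,"jaw":0.8},{"xyz":[-0.045,0.122,0],"roll":0,"jaw":0.8},{"xyz":[-0.054,0.147,0],"roll":0,"jaw":0.8},{"xyz":[-0.054,0.147,0.02],"roll":0,"jaw":0.8},{"xyz":[-0.054,0.147,0.045],"roll":0,"jaw":0.8},{"xyz":[-0.054,0.147,0.058],"roll":0,"jaw":0.8},{"xyz":[-0.054,0.147,0.058],"roll":0,"jaw":0.8}]'
python3 - <<'E'
from h import *
im,d,P=look('side'); cv2.imwrite('pics/s1.png',cv2.resize(im[320:480,170:390],None,fx=3,fy=3))
cap(394,-325.5,105,'side')
E
```

```text
time_s: 5.15
ee_pos: [393.1, -325.2, 46.3]
ee_rot: [-179.9, 0.1, 0.0]
force: [0.3, 0.2, -2.0]
gripper_width: 49.4
n 274 mid [ 394.1 -332.4] mean [ 394.  -329.7  102.3] circ [ 394.1 -325.4] 27.8 col [32. 75. 15.] tcp [ 394.  -325.9   47.5]
```

View pics/s1.png

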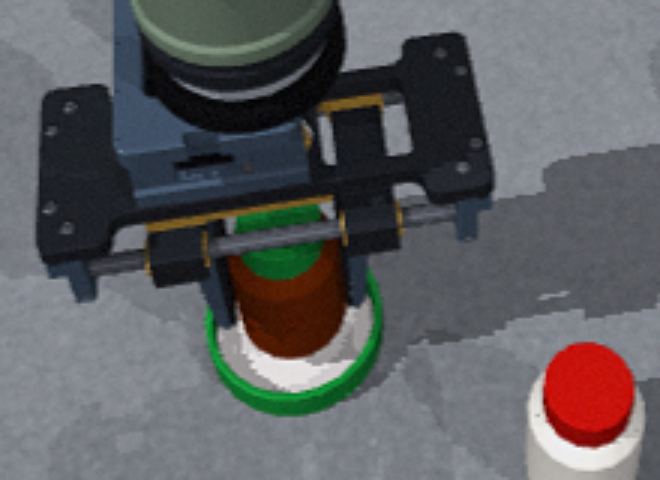

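The jar hangs centred over the green dish. I'm lowering the last 18 mm slowly.

```bash
python3 -m pendant '[{"xyz":[0,0,0.006],"roll":0,"jaw":0.8},{"xyz":[0,0,0.011],"roll":0,"jaw":0.8},{"xyz":[0,0,0.014],"roll":0,"jaw":0.8},{"xyz":[0,0,0.016],"roll":0,"jaw":0.8},{"xyz":[0,0,0.017],"roll":0,"jaw":0.8},{"xyz":[0,0,0.0175],"roll":0,"jaw":0.8},{"xyz":[0,0,0.0175],"roll":0,"jaw":0.8},{"xyz":[0,0,0.0175],"roll":0,"jaw":0.8}]'
```

```text
time_s: 6.25
ee_pos: [393.5, -325.7, 29.5]
ee_rot: [180.0, -0.0, 0.0]
force: [-0.6, 0.5, -2.7]
gripper_width: 49.6
```

```bash
python3 -m pendant '[{"xyz":[0,0,0.001],"roll":0,"jaw":0.8},{"xyz":[0,0,0.001],"roll":0,"jaw":0.8},{"xyz":[0,0,0.001],"roll":0,"jaw":0.4},{"xyz":[0,0,0.001],"roll":0,"jaw":0.3},{"xyz":[0,0,0.001],"roll":0,"jaw":0.2},{"xyz":[0,0,0.001],"roll":0,"jaw":0.1},{"xyz":[0,0,0.001],"roll":0,"jaw":0.0},{"xyz":[0,0,0.001],"roll":0,"jaw":0}]'
python3 -m pendant '[{"xyz":[0,0,-0.02],"roll":0,"jaw":0},{"xyz":[0,0,-0.06],"roll":0,"jaw":0},{"xyz":[0,0,-0.11],"roll":0,"jaw":0},{"xyz":[0,0,-0.135],"roll":0,"jaw":0},{"xyz":[0,0,-0.14],"roll":0,"jaw":0},{"xyz":[0,0,-0.14],"roll":0,"jaw":0},{"xyz":[0,0,-0.14],"roll":0,"jaw":0},{"xyz":[0,0,-0.14],"roll":0,"jaw":0}]'
python3 - <<'E'
from h import *
cap(394,-325.5,84,save='pics/w2.png')
E
```

```text
time_s: 7.25
ee_pos: [393.5, -325.6, 28.4]
ee_rot: [-180.0, -0.0, 0.0]
force: [2.1, -0.2, 0.1]
gripper_width: 91.2
time_s: 8.25
ee_pos: [393.0, -325.3, 167.2]
ee_rot: [-179.9, 0.1, 0.0]
force: [0.9, 0.1, -0.7]
gripper_width: 91.3
n 2052 mid [ 394.7 -324.8] mean [ 394.6 -324.    84.5] circ [ 394.6 -325. ] 19.0 col [111. 198.  87.] tcp [ 393.1 -325.3  167.4]
```

View pics/w2.png

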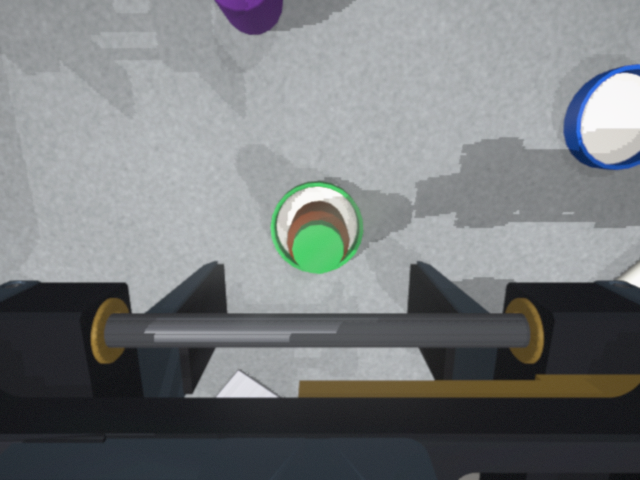

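Green jar stands in its dish with its cap top at 84.5 mm, as expected on the floor. Blue next.

```bash
python3 -m pendant '[{"xyz":[0.003,-0.03,0],"roll":0,"jaw":0},{"xyz":[0.01,-0.085,0],"roll":0,"jaw":0},{"xyz":[0.017,-0.145,0],"roll":0,"jaw":0},{"xyz":[0.025,-0.205,0],"roll":0,"jaw":0},{"xyz":[0.032,-0.265,0],"roll":0,"jaw":0},{"xyz":[0.039,-0.325,0],"roll":0,"jaw":0},{"xyz":[0.046,-0.385,0],"roll":0,"jaw":0},{"xyz":[0.052,-0.435,0],"roll":0,"jaw":0}]'
python3 -m pendant '[{"xyz":[0.004,-0.03,0],"roll":0,"jaw":0},{"xyz":[0.0065,-0.0525,0],"roll":0,"jaw":0},{"xyz":[0.0065,-0.0525,0],"roll":0,"jaw":0},{"xyz":[0.0065,-0.0525,0],"roll":0,"jaw":0},{"xyz":[0.0065,-0.0525,0],"roll":0,"jaw":0},{"xyz":[0.0065,-0.0525,0],"roll":0,"jaw":0},{"xyz":[0.0065,-0.0525,0],"roll":0,"jaw":0},{"xyz":[0.0065,-0.0525,0],"roll":0,"jaw":0}]'
python3 - <<'E'
from h import *
cap(451.5,162.2,save='pics/w3.png')
E
```

```text
time_s: 9.3
ee_pos: [445.0, 111.6, 168.3]
ee_rot: [-180.0, -0.0, 0.1]
force: [1.6, -1.1, 0.4]
gripper_width: 91.1
time_s: 10.3
ee_pos: [451.6, 161.7, 168.5]
ee_rot: [-180.0, -0.0, 0.0]
force: [0.2, -0.6, -0.1]
gripper_width: 91.4
n 1986 mid [450.9 164.8] mean [451.1 165.6  80.5] circ [451.  164.8] 19.0 col [201. 112.  74.] tcp [451.6 161.8 168.5]
```

```bash
python3 -m pendant '[{"xyz":[0,-0.002,0.03],"roll":0,"jaw":0},{"xyz":[0,-0.002,0.07],"roll":0,"jaw":0},{"xyz":[0,-0.002,0.11],"roll":0,"jaw":0},{"xyz":[0,-0.002,0.135],"roll":0,"jaw":0},{"xyz":[0,-0.002,0.143],"roll":0,"jaw":0},{"xyz":[0,-0.002,0.143],"roll":0,"jaw":0.2},{"xyz":[0,-0.002,0.143],"roll":0,"jaw":0.4},{"xyz":[0,-0.002,0.143],"roll":0,"jaw":0.6}]' 25
python3 -m pendant '[{"xyz":[0,0,0],"roll":0,"jaw":0.7},{"xyz":[0,0,0],"roll":0,"jaw":0.8},{"xyz":[0,0,0],"roll":0,"jaw":0.8},{"xyz":[0,0,0],"roll":0,"jaw":0.8},{"xyz":[0,0,-0.01],"roll":0,"jaw":0.8},{"xyz":[0,0,-0.05],"roll":0,"jaw":0.8},{"xyz":[0,0,-0.105],"roll":0,"jaw":0.8},{"xyz":[0,0,-0.14],"roll":0,"jaw":0.8}]' 25
```

```text
time_s: 11.35
ee_pos: [452.3, 164.2, 26.4]
ee_rot: [-180.0, -0.1, 0.0]
force: [1.1, -0.2, 0.1]
gripper_width: 64.4
time_s: 12.35
ee_pos: [452.4, 164.1, 168.2]
ee_rot: [-179.9, -0.2, 0.0]
force: [0.5, 1.1, -2.0]
gripper_width: 49.4
```

```bash
python3 -m pendant '[{"xyz":[0.012,0.024,0],"roll":0,"jaw":0.8},{"xyz":[0.036,0.072,0],"roll":0,"jaw":0.8},{"xyz":[0.063,0.125,0],"roll":0,"jaw":0.8},{"xyz":[0.09,0.178,0],"roll":0,"jaw":0.8},{"xyz":[0.117,0.231,0],"roll":0,"jaw":0.8},{"xyz":[0.144,0.285,0],"roll":0,"jaw":0.8},{"xyz":[0.171,0.338,0],"roll":0,"jaw":0.8},{"xyz":[0.191,0.378,0],"roll":0,"jaw":0.8}]'
python3 -m pendant '[{"xyz":[0.008,0.0165,0],"roll":0,"jaw":0.8},{"xyz":[0.008,0.0165,0],"roll":0,"jaw":0.8},{"xyz":[0.008,0.0165,0.03],"roll":0,"jaw":0.8},{"xyz":[0.008,0.0165,0.07],"roll":0,"jaw":0.8},{"xyz":[0.008,0.0165,0.105],"roll":0,"jaw":0.8},{"xyz":[0.008,0.0165,0.12],"roll":0,"jaw":0.8},{"xyz":[0.008,0.0165,0.12],"roll":0,"jaw":0.8},{"xyz":[0.008,0.0165,0.12],"roll":0,"jaw":0.8}]'
python3 - <<'E'
from h import *
im,d,P=look('side'); cv2.imwrite('pics/s2.png',cv2.resize(im[260:420,330:550],None,fx=3,fy=3)); print(tool()[:3,3].round(1))
E
```

```text
time_s: 13.35
ee_pos: [643.5, -216.5, 165.2]
ee_rot: [180.0, -0.0, -0.0]
force: [-0.7, 0.3, -1.6]
gripper_width: 49.5
time_s: 14.35
ee_pos: [652.0, -230.4, 47.4]
ee_rot: [179.9, -0.2, 0.1]
force: [0.0, -1.2, -1.7]
gripper_width: 49.8
[ 652.1 -230.6   47.5]
```

View pics/s2.png

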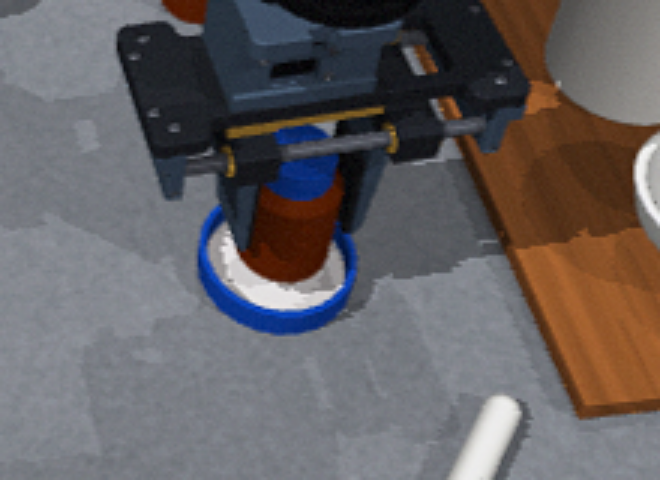

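Jar hangs over the blue dish. Lowering and releasing.

```bash
python3 -m pendant '[{"xyz":[0,0,0.006],"roll":0,"jaw":0.8},{"xyz":[0,0,0.011],"roll":0,"jaw":0.8},{"xyz":[0,0,0.014],"roll":0,"jaw":0.8},{"xyz":[0,0,0.016],"roll":0,"jaw":0.8},{"xyz":[0,0,0.017],"roll":0,"jaw":0.8},{"xyz":[0,0,0.018],"roll":0,"jaw":0.8},{"xyz":[0,0,0.018],"roll":0,"jaw":0.8},{"xyz":[0,0,0.018],"roll":0,"jaw":0.8}]'
```

```text
time_s: 15.4
ee_pos: [650.7, -230.4, 29.9]
ee_rot: [180.0, -0.0, 0.0]
force: [-4.4, 0.7, 10.3]
gripper_width: 49.4
```

```bash
python3 -m pendant '[{"xyz":[0,0,0],"roll":0,"jaw":0.4},{"xyz":[0,0,0],"roll":0,"jaw":0.3},{"xyz":[0,0,0],"roll":0,"jaw":0.2},{"xyz":[0,0,0],"roll":0,"jaw":0.1},{"xyz":[0,0,0],"roll":0,"jaw":0},{"xyz":[0,0,0],"roll":0,"jaw":0.0},{"xyz":[0,0,0],"roll":0,"jaw":0.0},{"xyz":[0,0,0],"roll":0,"jaw":0}]'
python3 -m pendant '[{"xyz":[0,0,-0.02],"roll":0,"jaw":0},{"xyz":[0,0,-0.06],"roll":0,"jaw":0},{"xyz":[0,0,-0.11],"roll":0,"jaw":0},{"xyz":[0,0,-0.135],"roll":0,"jaw":0},{"xyz":[0,0,-0.14],"roll":0,"jaw":0},{"xyz":[0,0,-0.14],"roll":0,"jaw":0},{"xyz":[0,0,-0.14],"roll":0,"jaw":0},{"xyz":[0,0,-0.14],"roll":0,"jaw":0}]'
python3 - <<'E'
from h import *
cap(651.7,-230.7,84,save='pics/w4.png')
E
```

```text
time_s: 16.4
ee_pos: [650.9, -230.5, 27.4]
ee_rot: [-180.0, -0.0, 0.0]
force: [0.1, -0.4, 0.2]
gripper_width: 91.2
time_s: 17.4
ee_pos: [650.3, -230.3, 165.9]
ee_rot: [-179.9, 0.1, 0.0]
force: [0.1, -0.3, -0.4]
gripper_width: 91.4
n 2078 mid [ 651.6 -229.4] mean [ 651.7 -228.7   84.4] circ [ 651.7 -229.5] 19.0 col [230. 128.  81.] tcp [ 650.5 -230.3  166.2]
```

View pics/w4.png

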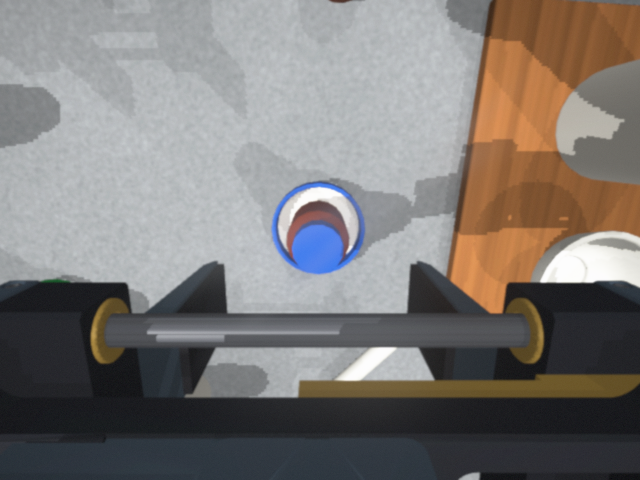

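Blue is centred in its dish, cap top 84.4. Yellow next.

```bash
python3 -m pendant '[{"xyz":[-0.004,-0.03,0],"roll":0,"jaw":0},{"xyz":[-0.013,-0.085,0],"roll":0,"jaw":0},{"xyz":[-0.022,-0.145,0],"roll":0,"jaw":0},{"xyz":[-0.03,-0.205,0],"roll":0,"jaw":0},{"xyz":[-0.039,-0.265,0],"roll":0,"jaw":0},{"xyz":[-0.048,-0.325,0],"roll":0,"jaw":0},{"xyz":[-0.057,-0.385,0],"roll":0,"jaw":0},{"xyz":[-0.065,-0.445,0],"roll":0,"jaw":0}]'
python3 -m pendant '[{"xyz":[-0.009,-0.06,0],"roll":0,"jaw":0},{"xyz":[-0.017,-0.115,0],"roll":0,"jaw":0},{"xyz":[-0.024,-0.155,0],"roll":0,"jaw":0},{"xyz":[-0.0258,-0.173,0],"roll":0,"jaw":0},{"xyz":[-0.0258,-0.173,0],"roll":0,"jaw":0},{"xyz":[-0.0258,-0.173,0],"roll":0,"jaw":0},{"xyz":[-0.0258,-0.173,0],"roll":0,"jaw":0},{"xyz":[-0.0258,-0.173,0],"roll":0,"jaw":0}]'
python3 - <<'E'
from h import *
cap(559.7,388,save='pics/w5.png')
E
```

```text
time_s: 18.45
ee_pos: [585.0, 216.4, 167.3]
ee_rot: [180.0, 0.0, 0.0]
force: [-0.6, 0.4, 0.2]
gripper_width: 91.0
time_s: 19.45
ee_pos: [560.1, 386.4, 167.7]
ee_rot: [-180.0, -0.0, -0.0]
force: [1.4, -0.2, -0.5]
gripper_width: 90.8
n 2001 mid [559.3 390.9] mean [559.4 391.8  80.5] circ [559.5 391. ] 18.9 col [ 67. 229. 236.] tcp [560.  386.6 167.7]
```

```bash
python3 -m pendant '[{"xyz":[0,-0.003,0.03],"roll":0,"jaw":0},{"xyz":[0,-0.003,0.07],"roll":0,"jaw":0},{"xyz":[0,-0.003,0.11],"roll":0,"jaw":0},{"xyz":[0,-0.003,0.135],"roll":0,"jaw":0},{"xyz":[0,-0.003,0.143],"roll":0,"jaw":0},{"xyz":[0,-0.003,0.143],"roll":0,"jaw":0.2},{"xyz":[0,-0.003,0.143],"roll":0,"jaw":0.4},{"xyz":[0,-0.003,0.143],"roll":0,"jaw":0.6}]' 25
python3 -m pendant '[{"xyz":[0,0,0],"roll":0,"jaw":0.7},{"xyz":[0,0,0],"roll":0,"jaw":0.8},{"xyz":[0,0,0],"roll":0,"jaw":0.8},{"xyz":[0,0,0],"roll":0,"jaw":0.8},{"xyz":[0,0,-0.01],"roll":0,"jaw":0.8},{"xyz":[0,0,-0.05],"roll":0,"jaw":0.8},{"xyz":[0,0,-0.1],"roll":0,"jaw":0.8},{"xyz":[0,0,-0.11],"roll":0,"jaw":0.8}]' 25
```

```text
time_s: 20.5
ee_pos: [560.3, 390.9, 25.9]
ee_rot: [-179.9, -0.1, 0.0]
force: [-0.2, -0.0, 0.6]
gripper_width: 64.2
time_s: 21.5
ee_pos: [561.7, 391.7, 138.6]
ee_rot: [-179.8, -0.4, 0.0]
force: [0.7, 0.3, -1.3]
gripper_width: 49.3
```

```bash
python3 -m pendant '[{"xyz":[-0.03,0.015,0],"roll":0,"jaw":0.8},{"xyz":[-0.075,0.038,0],"roll":0,"jaw":0.8},{"xyz":[-0.12,0.061,0],"roll":0,"jaw":0.8},{"xyz":[-0.152,0.077,0],"roll":0,"jaw":0.8},{"xyz":[-0.1615,0.082,0],"roll":0,"jaw":0.8},{"xyz":[-0.1615,0.082,0.03],"roll":0,"jaw":0.8},{"xyz":[-0.1615,0.082,0.065],"roll":0,"jaw":0.8},{"xyz":[-0.1615,0.082,0.085],"roll":0,"jaw":0.8}]'
python3 - <<'E'
from h import *
im,d,P=look('scene'); cv2.imwrite('pics/s3.png',cv2.resize(im[220:380,340:560],None,fx=3,fy=3)); s=env.state();print(s['ee_pos'],s['force'])
E
```

```text
time_s: 22.5
ee_pos: [398.4, 308.2, 47.3]
ee_rot: [179.9, 0.1, 0.0]
force: [-0.6, 0.4, -1.9]
gripper_width: 49.5
[397.25668116 307.40770652  45.44598653] [-0.13476601  0.06943181 -3.30386758]
```

View pics/s3.png

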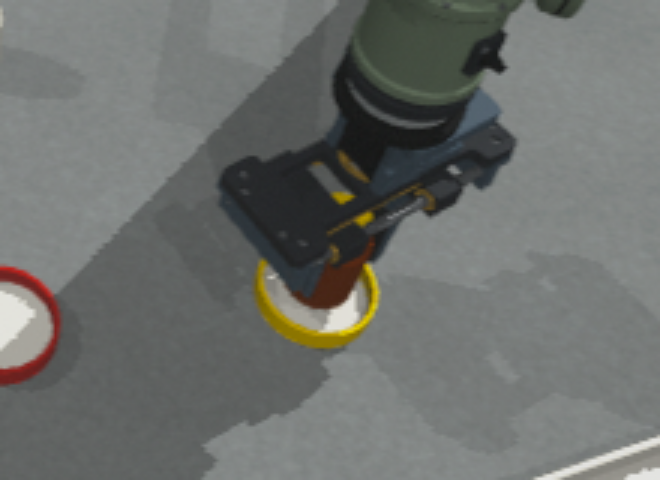

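Jar is over the yellow dish. Lowering.

```bash
python3 -m pendant '[{"xyz":[0,0,0.005],"roll":0,"jaw":0.8},{"xyz":[0,0,0.01],"roll":0,"jaw":0.8},{"xyz":[0,0,0.013],"roll":0,"jaw":0.8},{"xyz":[0,0,0.015],"roll":0,"jaw":0.8},{"xyz":[0,0,0.016],"roll":0,"jaw":0.8},{"xyz":[0,0,0.017],"roll":0,"jaw":0.8},{"xyz":[0,0,0.017],"roll":0,"jaw":0.8},{"xyz":[0,0,0.017],"roll":0,"jaw":0.8}]'
```

```text
time_s: 23.55
ee_pos: [398.2, 308.4, 32.5]
ee_rot: [-180.0, -0.0, 0.0]
force: [0.1, -0.3, -1.6]
gripper_width: 49.0
```

```bash
python3 -m pendant '[{"xyz":[0,0,0.001],"roll":0,"jaw":0.8},{"xyz":[0,0,0.0015],"roll":0,"jaw":0.8},{"xyz":[0,0,0.002],"roll":0,"jaw":0.8},{"xyz":[0,0,0.0025],"roll":0,"jaw":0.8},{"xyz":[0,0,0.003],"roll":0,"jaw":0.8},{"xyz":[0,0,0.003],"roll":0,"jaw":0.8},{"xyz":[0,0,0.003],"roll":0,"jaw":0.8},{"xyz":[0,0,0.003],"roll":0,"jaw":0.8}]'
```

```text
time_s: 24.55
ee_pos: [398.2, 308.4, 29.5]
ee_rot: [-180.0, -0.0, 0.0]
force: [0.0, -0.6, -1.3]
gripper_width: 49.2
```

```bash
python3 -m pendant '[{"xyz":[0,0,0.0005],"roll":0,"jaw":0.8},{"xyz":[0,0,0.001],"roll":0,"jaw":0.8},{"xyz":[0,0,0.001],"roll":0,"jaw":0.8},{"xyz":[0,0,0.001],"roll":0,"jaw":0.4},{"xyz":[0,0,0.001],"roll":0,"jaw":0.2},{"xyz":[0,0,0.001],"roll":0,"jaw":0},{"xyz":[0,0,0.001],"roll":0,"jaw":0.0},{"xyz":[0,0,0.001],"roll":0,"jaw":0}]'
python3 -m pendant '[{"xyz":[0,0,0],"roll":0,"jaw":0},{"xyz":[0,0,-0.03],"roll":0,"jaw":0},{"xyz":[0,0,-0.08],"roll":0,"jaw":0},{"xyz":[0,0,-0.13],"roll":0,"jaw":0},{"xyz":[0,0,-0.14],"roll":0,"jaw":0},{"xyz":[0,0,-0.14],"roll":0,"jaw":0},{"xyz":[0,0,-0.14],"roll":0,"jaw":0},{"xyz":[0,0,-0.14],"roll":0,"jaw":0}]'
python3 - <<'E'
from h import *
cap(398.7,308.3,84,save='pics/w6.png')
E
```

```text
time_s: 25.55
ee_pos: [398.2, 308.4, 28.4]
ee_rot: [-180.0, -0.0, 0.0]
force: [-1.0, -0.6, -0.5]
gripper_width: 90.3
time_s: 26.55
ee_pos: [397.5, 307.8, 166.9]
ee_rot: [179.9, 0.1, 0.0]
force: [0.3, 0.4, -0.2]
gripper_width: 91.5
n 2066 mid [399.1 308.8] mean [399.3 309.5  84.5] circ [399.1 308.6] 19.1 col [ 78. 246. 250.] tcp [397.7 307.9 167.2]
```

View pics/w6.png

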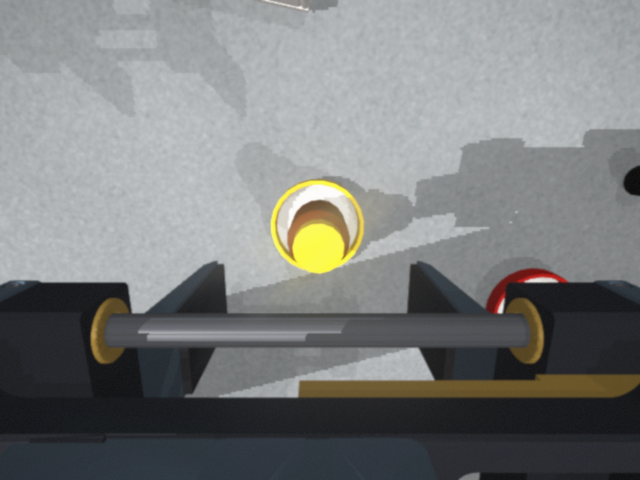

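Yellow is centred too. Red next.

```bash
python3 -m pendant '[{"xyz":[0.02,0.024,0],"roll":0,"jaw":0},{"xyz":[0.055,0.067,0],"roll":0,"jaw":0},{"xyz":[0.092,0.112,0],"roll":0,"jaw":0},{"xyz":[0.13,0.158,0],"roll":0,"jaw":0},{"xyz":[0.168,0.204,0],"roll":0,"jaw":0},{"xyz":[0.205,0.249,0],"roll":0,"jaw":0},{"xyz":[0.24,0.291,0],"roll":0,"jaw":0},{"xyz":[0.265,0.322,0],"roll":0,"jaw":0}]'
python3 -m pendant '[{"xyz":[0.006,0.0075,0],"roll":0,"jaw":0},{"xyz":[0.006,0.0075,0],"roll":0,"jaw":0},{"xyz":[0.006,0.0075,0],"roll":0,"jaw":0},{"xyz":[0.006,0.0075,0],"roll":0,"jaw":0},{"xyz":[0.006,0.0075,0],"roll":0,"jaw":0},{"xyz":[0.006,0.0075,0],"roll":0,"jaw":0},{"xyz":[0.006,0.0075,0],"roll":0,"jaw":0},{"xyz":[0.006,0.0075,0],"roll":0,"jaw":0}]'
python3 - <<'E'
from h import *
cap(669,-21.5,save='pics/w7.png')
E
```

```text
time_s: 27.6
ee_pos: [664.4, -15.6, 167.2]
ee_rot: [-180.0, 0.1, -0.0]
force: [0.3, 0.1, -0.8]
gripper_width: 91.3
time_s: 28.6
ee_pos: [669.4, -20.9, 168.4]
ee_rot: [-180.0, -0.0, 0.0]
force: [-0.3, -0.2, -0.2]
gripper_width: 91.1
n 1973 mid [669.7 -20. ] mean [669.6 -19.3  80.5] circ [669.5 -19.8] 19.0 col [ 75.  77. 233.] tcp [669.4 -21.  168.4]
```

```bash
python3 -m pendant '[{"xyz":[0,-0.001,0.03],"roll":0,"jaw":0},{"xyz":[0,-0.001,0.07],"roll":0,"jaw":0},{"xyz":[0,-0.001,0.11],"roll":0,"jaw":0},{"xyz":[0,-0.001,0.135],"roll":0,"jaw":0},{"xyz":[0,-0.001,0.143],"roll":0,"jaw":0},{"xyz":[0,-0.001,0.143],"roll":0,"jaw":0.2},{"xyz":[0,-0.001,0.143],"roll":0,"jaw":0.4},{"xyz":[0,-0.001,0.143],"roll":0,"jaw":0.6}]' 25
python3 -m pendant '[{"xyz":[0,0,0],"roll":0,"jaw":0.7},{"xyz":[0,0,0],"roll":0,"jaw":0.8},{"xyz":[0,0,0],"roll":0,"jaw":0.8},{"xyz":[0,0,0],"roll":0,"jaw":0.8},{"xyz":[0,0,-0.01],"roll":0,"jaw":0.8},{"xyz":[0,0,-0.05],"roll":0,"jaw":0.8},{"xyz":[0,0,-0.1],"roll":0,"jaw":0.8},{"xyz":[0,0,-0.12],"roll":0,"jaw":0.8}]' 25
```

```text
time_s: 29.65
ee_pos: [670.2, -20.0, 26.8]
ee_rot: [180.0, -0.1, 0.0]
force: [-0.6, -0.5, -0.1]
gripper_width: 63.7
time_s: 30.65
ee_pos: [671.0, -20.0, 149.1]
ee_rot: [180.0, -0.3, 0.0]
force: [-0.3, 0.9, -1.3]
gripper_width: 49.1
```

```bash
python3 -m pendant '[{"xyz":[-0.006,-0.025,0],"roll":0,"jaw":0.8},{"xyz":[-0.019,-0.075,0],"roll":0,"jaw":0.8},{"xyz":[-0.033,-0.13,0],"roll":0,"jaw":0.8},{"xyz":[-0.046,-0.185,0],"roll":0,"jaw":0.8},{"xyz":[-0.057,-0.228,0],"roll":0,"jaw":0.8},{"xyz":[-0.061,-0.243,0],"roll":0,"jaw":0.8},{"xyz":[-0.061,-0.243,0],"roll":0,"jaw":0.8},{"xyz":[-0.061,-0.243,0.02],"roll":0,"jaw":0.8}]'
python3 -m pendant '[{"xyz":[0,0,0.02],"roll":0,"jaw":0.8},{"xyz":[0,0,0.05],"roll":0,"jaw":0.8},{"xyz":[0,0,0.07],"roll":0,"jaw":0.8},{"xyz":[0,0,0.08],"roll":0,"jaw":0.8},{"xyz":[0,0,0.084],"roll":0,"jaw":0.8},{"xyz":[0,0,0.086],"roll":0,"jaw":0.8},{"xyz":[0,0,0.086],"roll":0,"jaw":0.8},{"xyz":[0,0,0.086],"roll":0,"jaw":0.8}]'
python3 - <<'E'
from h import *
im,d,P=look('scene'); cv2.imwrite('pics/s4.png',cv2.resize(im[240:400,230:450],None,fx=3,fy=3)); s=env.state();print(s['ee_pos'],s['force'])
E
```

```text
time_s: 31.65
ee_pos: [609.5, 222.4, 126.4]
ee_rot: [-180.0, -0.2, 0.0]
force: [-0.6, -0.4, -1.0]
gripper_width: 49.4
time_s: 32.65
ee_pos: [608.6, 223.2, 40.1]
ee_rot: [-180.0, -0.1, 0.0]
force: [-0.1, 0.1, -1.4]
gripper_width: 49.5
[608.54314213 223.17968441  40.0513133 ] [-0.09701178 -0.33175787 -1.39847964]
```

View pics/s4.png

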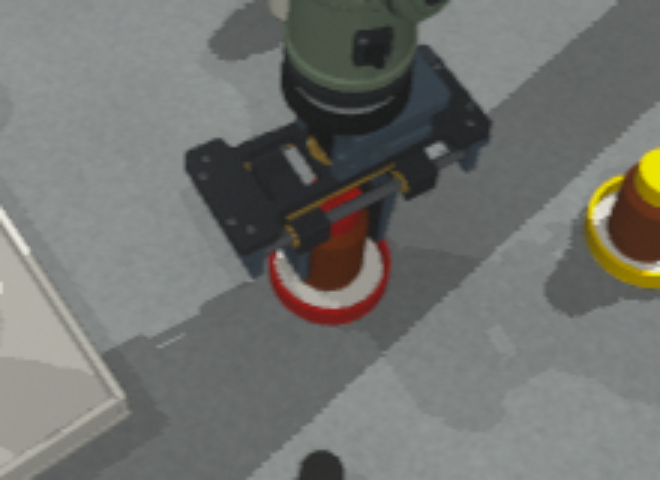

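Jar is inside the red dish's outline, about 10 mm above the floor.

```bash
python3 -m pendant '[{"xyz":[0,0,0.004],"roll":0,"jaw":0.8},{"xyz":[0,0,0.007],"roll":0,"jaw":0.8},{"xyz":[0,0,0.009],"roll":0,"jaw":0.8},{"xyz":[0,0,0.01],"roll":0,"jaw":0.8},{"xyz":[0,0,0.0105],"roll":0,"jaw":0.8},{"xyz":[0,0,0.0105],"roll":0,"jaw":0.8},{"xyz":[0,0,0.0105],"roll":0,"jaw":0.8},{"xyz":[0,0,0.0105],"roll":0,"jaw":0.8}]'
```

```text
time_s: 33.7
ee_pos: [608.1, 223.0, 30.0]
ee_rot: [-180.0, 0.0, 0.0]
force: [-2.6, -0.8, 5.8]
gripper_width: 49.3
```

Contact at +6 N, so I'm releasing and retreating.

```bash
python3 -m pendant '[{"xyz":[0,0,0],"roll":0,"jaw":0.4},{"xyz":[0,0,0],"roll":0,"jaw":0.3},{"xyz":[0,0,0],"roll":0,"jaw":0.2},{"xyz":[0,0,0],"roll":0,"jaw":0.1},{"xyz":[0,0,0],"roll":0,"jaw":0},{"xyz":[0,0,0],"roll":0,"jaw":0.0},{"xyz":[0,0,0],"roll":0,"jaw":0.0},{"xyz":[0,0,0],"roll":0,"jaw":0}]'
python3 -m pendant '[{"xyz":[0,0,-0.02],"roll":0,"jaw":0},{"xyz":[0,0,-0.06],"roll":0,"jaw":0},{"xyz":[0,0,-0.11],"roll":0,"jaw":0},{"xyz":[0,0,-0.135],"roll":0,"jaw":0},{"xyz":[0,0,-0.14],"roll":0,"jaw":0},{"xyz":[0,0,-0.14],"roll":0,"jaw":0},{"xyz":[0,0,-0.14],"roll":0,"jaw":0},{"xyz":[0,0,-0.14],"roll":0,"jaw":0}]'
python3 - <<'E'
from h import *
cap(608.5,223,84,save='pics/w8.png')
im,d,P=look('side'); cv2.imwrite('pics/final.png',im)
for x,y,t in [(394,-325.5,84),(651.7,-230.7,84),(398.7,308.3,84),(502.8,2.3,80),(513.5,-409,80)]: cap(x,y,t,'side')
E
```

```text
time_s: 34.7
ee_pos: [608.3, 223.0, 29.0]
ee_rot: [-180.0, -0.0, 0.0]
force: [0.8, -1.2, -0.5]
gripper_width: 91.4
time_s: 35.7
ee_pos: [607.7, 222.8, 167.5]
ee_rot: [180.0, 0.1, 0.0]
force: [-0.4, 0.1, 0.6]
gripper_width: 91.0
n 2043 mid [609.2 222.9] mean [609.1 223.7  84.4] circ [609.2 222.8] 19.0 col [ 71.  74. 204.] tcp [607.9 222.9 167.8]
n 612 mid [ 394.3 -326.5] mean [ 394.6 -328.    84.3] circ [ 394.6 -326.7] 19.2 col [ 50. 127.  19.] tcp [608.1 223.  168.3]
n 420 mid [ 651.7 -231.3] mean [ 650.6 -233.    84. ] circ [ 651.5 -231.5] 19.7 col [163.  63.  15.] tcp [608.2 223.  168.5]
n 152 mid [400.1 305.2] mean [399.8 302.8  84.6] circ [398.2 305.1] 20.1 col [  3. 167. 196.] tcp [608.2 223.  168.7]
n 259 mid [502.2   0.8] mean [502.4  -0.7  80.3] circ [501.7   0.8] 19.4 col [153.  58.  13.] tcp [608.2 223.  168.8]
n 752 mid [ 513.4 -410.7] mean [ 512.9 -411.6   80. ] circ [ 513.2 -410.2] 19.2 col [ 10.  14. 163.] tcp [608.3 223.  168.9]
```

View pics/final.png

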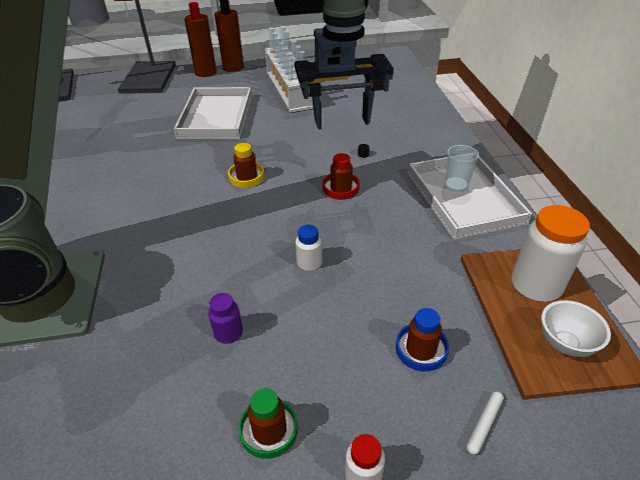

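View pics/w8.png

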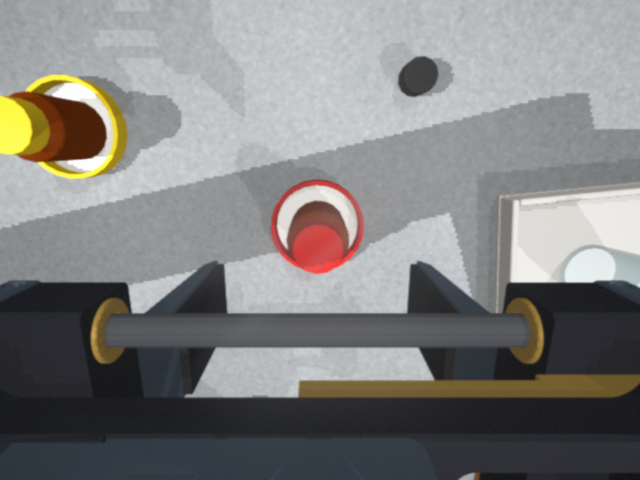

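All four jars stand upright in their dishes: green (267,425), blue (423,345), yellow (245,170) and red (341,182). The powder and purple jars have not moved, and the gripper is clear.

```bash
python3 -c "from workcell import env; print(env.job_done())"
```

```text
the job is handed in; nothing more can be done
None
```

I placed the four amber jars one at a time, green, blue, yellow, then red, each in the dish matching its cap. The job is handed in at about 36 s of the 109 s allowed; no verdict is given.

- **Placement:** The wrist camera put each jar within about 2 mm of its dish centre just after release. Cap tops read about 84.4 mm, which is right for a jar standing flat on the 4 mm floor.
- **Final check:** In the last side-camera pass and picture, green, blue and yellow were still upright in their dishes. Red was measured by the wrist camera and shows upright in the same picture.
- **Powder and purple jars:** The two powder jars measured within about 2 mm of where they started. The purple look-alike stands in the same place in the picture, but I did not re-measure it.
- **Disagreement:** The cameras differ by up to about 5 mm in y on the farther jars, such as the side and wrist readings of a jar before I gripped it. At the end, the side camera read the yellow jar about 3.5 mm from the wrist reading. Both are well inside the 15 mm limit.
- **Forces:** The largest reading at the end of any move was about 10 N, when the blue jar touched down. No check failed.

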